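Load the target drive into the duplicator dock and start the copy

TASK

Set up a drive copy: take the full-size hard drive out of the foam tray and slide it upright into the empty rear bay of the dock, its paper label towards the start button, pushing it all the way down onto its plug. Lower it in rather than dropping it. Then press the round start button fully down and let it come up again; leave the other drive in the dock and the tape cartridges in the tray where they are.

Things in the scene. Friction and masses are not known exactly. Their poses are not given: they have to be found in the camera images.
- drive: Full-size (3.5 inch) hard drive, the tallest thing in the tray: bare aluminium slab 26 mm thick (its x), 102 mm wide (y), 147 mm tall (z), about 0.6 kg, standing upright on its connector end in one of the three tray slots, its underside 10 mm above the table. Origin: centre of its underside, z up. White paper label on its -x face, dark circuit board on +x.
- label (a point): Centre of the paper label on the drive's -x face, 88 mm above its underside; axes as the drive's.
- tray: Fixed foam-lined media tray, 204 (x) by 146 (y) mm, outer walls 60 mm high, foam 55 mm. Origin: centre of its underside, z up. Three open-topped slots at x = -60, 0 and +60 mm, each 30 (x) by 106 (y) mm and 45 mm deep, one with the drive, two with tape cartridges; what stands in them has the tray's yaw.
- dock: Drive duplicator dock, a fixed grey block 170 (x) by 140 (y) mm, 75 mm high; its front, with the start button on the deck, is at -x. Origin: centre of its underside, z up. Two bays open at the top, long side along y, 55 mm deep: the rear one, at x = +50 mm, y = 0, is empty; the front one, at x = -12 mm, holds the small drive.
- bay (a point): Centre of the rear bay's mouth, level with the dock's top; axes as the dock's. Bay 30 (x) by 106 (y) mm, flared to 38 by 114 mm over its top 12 mm, floor 55 mm down. A plug meets the drive's underside 6 mm above the floor; the last 6 mm need a push of about 8 N beyond the drive's own weight and do not spring back. Home, the underside is on the floor and the drive's top 92 mm above this point.
- start (a joint): Start button, a white push button 22 mm across in a black collar on the dock's front deck. Travel in m: 0 = up, 0.006 = fully pressed; about 5 N presses it fully, a spring returns it.
- start_top (a point): Centre of the start button's top, 93 mm above the table when up, 62 mm in front (-x) of the dock's centre; axes as the dock's.
- small_drive: Small (2.5 inch) drive, 9.5 by 70 by 100 mm, standing in the dock's front bay and rising 45 mm above the dock's top. Origin: centre of its underside. It stays.
- tape_a: Black tape cartridge, 21.5 by 102 by 105 mm tall, standing in a tray slot, its top 42 mm lower than the drive's. Origin: centre of its underside. It stays.
- tape_b: Second tape cartridge, the same as the first.
Things that resemble listed ones, but are neither listed nor needed, are in the scene too. What is shaped like the dock but brown or orange is not meant. What is shaped like the drive but red is not meant.

How it is judged:
On the way, in this order (a step that is already met when the one before it is completed fails the run):
1. the full-size drive is pushed home in the rear bay, label towards the start button (z of drive in the frame of bay below -0.053 m and x of drive in the frame of bay between -0.004 and 0.004 m and y of drive in the frame of bay between -0.005 and 0.005 m and x of label in the frame of bay below 0 m and angle between the z axis of drive and the z axis of dock, either way round below 0.08 rad), for 0.2 s.
2. the start button is pressed fully down (value of joint start above 0.0045 m), for 0.05 s.
At the end, for the whole second after the job is handed in: The drive rests in the dock's rear bay with its underside at most 2 mm above fully home, upright within 0.08 rad, label towards the start button; the button is up again (within 1 mm); the small drive and both tape cartridges are within 15 mm of where they stood (all of step 1 and value of joint start below 0.001 m and linear speed of drive below 0.02 m/s and distance of each of small_drive, tape_a, tape_b from where it was at the start of the episode below 0.015 m); the robot touches nothing.
It fails at once if the drive is dropped in the dock (falls faster than 0.4 m/s with its underside below the dock's top) (horizontal distance between drive and bay below 0.02 m and z of drive in the frame of bay below 0 m and linear speed of drive above 0.4 m/s).
It fails at once if the small drive or a tape cartridge is pulled out or knocked more than 30 mm (distance of any of small_drive, tape_a, tape_b from where it was at the start of the episode above 0.03 m).
It also fails if it takes over 54 s, if anything falls off the work surface, if the arm or the gripper's body presses on something with over 40 N, if the wrist force passes 120 N, or if a joint passes its speed limit or range.

ROBOT

A 6-joint arm with a two-finger parallel gripper is mounted at the origin on the work surface. World frame = base frame: x ahead of the robot, y to its left, z up, the work surface at z = 0. Lengths are in m, angles in rad, forces in N, time in s.
With the tool pointing down it reaches from about 0.25 to 0.8 m from the base axis. Payload 3.9 kg.
Tool frame: the origin (TCP) lies at the very end of the fingers, on their centre line; the grasp point (between the pads) lies 19 mm behind it; z points along the fingers, x is the direction in which the jaws open and shut, and the axes are right-handed (so a half turn about z gives the same grasp; the last joint's range is limited). The gripper opens to 85 mm and grips with 20 to 120 N. Pads are 22 mm wide; open, the fingers measure 114 mm over their backs; the gripper's body (76 mm by 85 mm) begins 54 mm behind the grasp point. The pads swing forward as they close: fully open they stand 13 mm farther back than shut.
Start: joints at [-1.17, 0.26, -0.138, 1.173, 0, 1.571], TCP at [0.205, -0.483, 0.231] pointing down, gripper open.
Joint ranges: [-2.78, 2.78], [-0.83, 1.72], [-1.28, 1.37], [-1.9, 2.12], [-1.57, 1.48], [-3.14, 3.14]. Speed limits (rad/s): [2.57, 2.57, 3.14, 3.14, 3.14, 3.14].

INTERFACE

Orientations are given as a 3x3 rotation matrix whose columns are the frame's x, y, z axes.
In Python, from workcell import r, eyes, order gives the robot as it stands. The module is installed in compiled form; this text tells all that it offers.
- The arm moves only by the tool move_arm, never from a script. Its argument "increments" is a list that holds one entry, the list of rows, each a list of 5 numbers: the closure, from -1 (fully open) to 1 (shut), so that 0 is half open, then the shift along the world's x, y, z in mm, then the turn about the world's z in degrees. In form: [[[jaw, x, y, z, yaw], ...]]. A call has 1 to 10 rows; each row is the pose to reach, as a shift and turn from the pose measured when the call began; what a row does not reach only later rows make up. A row lasts 1/8 s, in which the tool goes at most 62.5 mm and 10.7 degrees, less where a joint would pass 70% of its speed; a pose out of reach is approached as far as the arm can. A call with a gripper value outside its range is refused whole. The fingers move at their own pace and stop on an object; "grip_force" is the grip in N (left out, the last holds). Time passes only in rows, so rows that repeat a pose let the fingers close. It gives the time, the measured TCP pose, the force and the opening at its end, in the units of the state.
- r.get_state(): the state, without advancing time (a new reading comes with each control period).
- eyes.capture(name): name is "side" or "top" or "wrist"; returns a dict with "img" (480x640x3 uint8, blue, green, red), "fx", "fy", "cx", "cy" (pixels), "T" (4x4, takes a point from camera to world coordinates); the wrist camera has in their place "mount" (4x4, takes a point from camera to tool coordinates, whose origin is the TCP and whose axes are the tool frame's). Camera axes: x right, y down, z forward; pixel columns grow to the right and rows downward; lengths in m; the calibration is good to about 2 mm. The wrist camera is an equidistant fisheye: a pixel r from the principal point sees the ray r / f radians off the axis. A picture is of the moment at which its call begins: read the wrist's pose just before it. There is no depth.
- order.close_job(): hands the job in, once; it reports no verdict.
The state is a dict: "time": time; "qpos": joint angles; "qvel": joint speeds; "tau": joint torques, N m; "tool_pos": TCP position; "tcp_rot": TCP orientation; "force": force on the tool from outside, world axes, zero at the start; "torque": the same for the moment, N m; "width": finger opening in m.
Only numpy, scipy, OpenCV 4.12 (cv2) and the standard library are available. Lean on these libraries where they do the work, as an engineer would, in place of code of your own. Each camera call takes 0.05 s, during which the arm holds its last target. There are 200 camera calls.

## Working session

There is one attempt and no reset: what is moved stays moved. The work goes in short steps, Python scripts to look and compute and a tool call to move; the robot and the scene stay as the last step left them, time stands still between calls to the robot, and variables do not carry over. Pictures are saved under pics/ and viewed, about 8 in all and at most 12, crops included, and the job is handed in when it is done.

Besides the shell and the picture viewer there is one more tool, called after "Request:" as a command line: name --argument value ..., lists and objects as JSON in quotes. move_arm: Moves the arm, as the interface text tells. Its arguments: {"type":"object","properties":{"increments":{"type":"array"},"grip_force":{"type":"number"}},"required":["increments"]}

```bash
mkdir -p pics; python3 - <<'E'
from workcell import r,eyes
import cv2,numpy as np
np.set_printoptions(precision=4,suppress=True)
for n in("top","side"):
    c=eyes.capture(n);cv2.imwrite(f"pics/{n}0.png",c["img"]);print(n,c["fx"],c["fy"],c["cx"],c["cy"]);print(c["T"])
s=r.get_state();print(s)
E
```

```text
top 462.8966041679343 462.8966041679343 321.8863249268912 237.78956371762402
[[-0.0859 -0.9727  0.2157  0.2997]
 [-0.9963  0.0843 -0.0165  0.0554]
 [-0.0022 -0.2163 -0.9763  0.8762]
 [ 0.      0.      0.      1.    ]]
side 586.7798590982447 586.7798590982447 321.27531892087757 235.11722607029597
[[-0.8167 -0.3831  0.4315  0.0291]
 [-0.577   0.5458 -0.6076  0.6591]
 [-0.0028 -0.7452 -0.6668  0.7589]
 [ 0.      0.      0.      1.    ]]
{'time': 0.1, 'qpos': array([-1.17  ,  0.2606, -0.1393,  1.1727, -0.    ,  1.5708]), 'qvel': array([-0.    , -0.0009,  0.0043,  0.0003, -0.0001, -0.0007]), 'tau': array([ -0.0004, -40.6508,  25.4528,   0.0101,   0.    ,   0.    ]), 'tool_pos': array([ 0.2046, -0.4828,  0.2306]), 'tcp_rot': array([[ 0.3902, -0.9207, -0.0007],
       [-0.9207, -0.3902,  0.0016],
       [-0.0017,  0.    , -1.    ]]), 'force': array([-0.1776,  0.5466, -0.4721]), 'torque': array([-0.0499, -0.0338, -0.0197]), 'width': 0.08528876726241214}
```

View pics/top0.png

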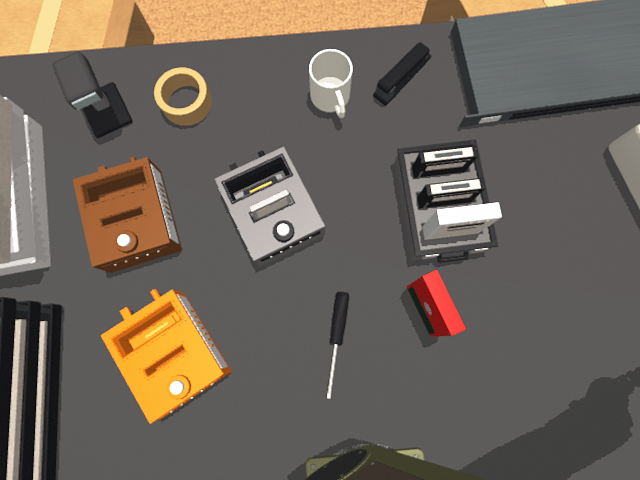

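View pics/side0.png

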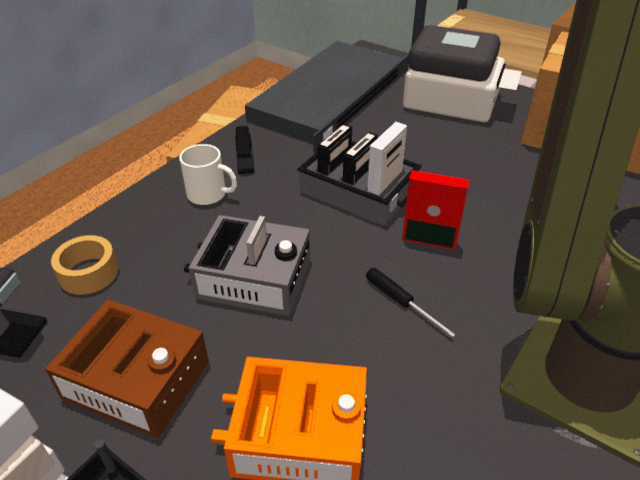

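```bash
python3 - <<'E'
import cv2,numpy as np
t=cv2.imread("pics/top0.png");s=cv2.imread("pics/side0.png")
f=lambda im,x,y,w,h:cv2.resize(im[y:y+h,x:x+w],(400,300),interpolation=cv2.INTER_CUBIC)
cv2.imwrite("pics/c1.png",np.vstack([np.hstack([f(t,380,130,160,120+20),f(t,205,140,160,120+10)]),np.hstack([f(s,290,110,160,120),f(s,180,200,160,120)])]))
E
```

```text
(no output)
```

View pics/c1.png

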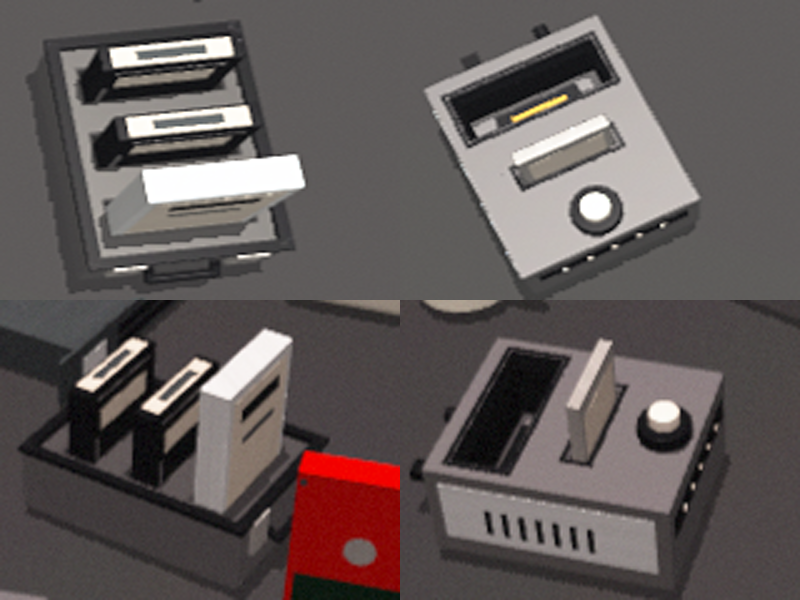

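The views show the grey dock at top-image (270,205) with its empty rear bay away from the robot. The tray is at (447,200), with the drive in the slot nearest the robot and its label facing the robot. No half turn is needed. Next I'll measure both.

```bash
cat > h.py <<'E'
import cv2,numpy as np
from workcell import r,eyes
np.set_printoptions(precision=4,suppress=True)
def plane(c,px,z):
    px=np.asarray(px,float).reshape(-1,2)
    d=np.c_[(px[:,0]-c["cx"])/c["fx"],(px[:,1]-c["cy"])/c["fy"],np.ones(len(px))]@c["T"][:3,:3].T
    o=c["T"][:3,3];return (o+d*((z-o[2])/d[:,2])[:,None])[:,:2]
def proj(c,P):
    q=(np.asarray(P,float)-c["T"][:3,3])@c["T"][:3,:3];return np.c_[q[:,0]/q[:,2]*c["fx"]+c["cx"],q[:,1]/q[:,2]*c["fy"]+c["cy"]]
def rect(c,m,z,seed=None):
    cs,_=cv2.findContours(m.astype(np.uint8),cv2.RETR_EXTERNAL,cv2.CHAIN_APPROX_NONE)
    k=max(cs,key=cv2.contourArea)
    (p,(w,h),a)=cv2.minAreaRect((plane(c,k,z)*1000).astype(np.float32))
    b=cv2.boxPoints((p,(w,h),a));e=max((b[1]-b[0],b[2]-b[1]),key=np.linalg.norm)
    return np.array(p),sorted((w,h)),(np.degrees(np.arctan2(e[1],e[0]))+360)%180-90,k   # yaw of the normal to the long side
E
python3 - <<'E'
from h import *
c=eyes.capture("top");im=c["img"];g=cv2.cvtColor(im,6);hsv=cv2.cvtColor(im,40)
print("drive top/face grey",g[212,470],g[226,465],g[226,430]," dock",g[220,240],g[190,225],"collar",g[231,270],"btn",g[231,283])
def win(x0,y0,x1,y1):
    m=np.zeros(g.shape,bool);m[y0:y1,x0:x1]=1;return m
for t in(225,235,245):
    p,s,a,k=rect(c,(g>t)&win(425,198,510,235),.157);print("drive",t,p,s,a)
for t in(100,110):
    m=(g>t)&win(205,140,335,270);p,s,a,k=rect(c,m,.075);print("dock",t,p,s,a,cv2.boundingRect(k))
m=(g>200)&win(265,215,300,245);k=rect(c,m,.093)[3];print("btn",plane(c,cv2.minEnclosingCircle(k)[0],.093)*1000)
m=((g<60)&win(218,152,296,200));p,s,a,k=rect(c,m,.075);print("bay dark",p,s,a,cv2.boundingRect(k))
m=(g>210)&win(245,185,300,215);p,s,a,k=rect(c,m,.120);print("small",p,s,a)
for x,y in((410,150),(418,185)):
    m=(g>200)&win(x,y,x+70,y+16);p,s,a,k=rect(c,m,.115);print("tape",p,s,a)
c=eyes.capture("side");g=cv2.cvtColor(c["img"],6)
print("side drive",g[135,390],g[165,395],g[160,375])
m=np.zeros_like(g,bool);m[210:255,200:320]=1;m[235:262,275:298]=1
k=rect(c,(g>190)&m,.093)[3];print("side btn",plane(c,cv2.minEnclosingCircle(k)[0],.093)*1000,cv2.boundingRect(k))
E
```

```text
drive top/face grey 254 82 133  dock 185 113 collar 190 btn 254
drive 225 [ 478.8474 -195.7588] [25.56348419189453, 101.59033203125] 1.9642334
drive 235 [ 478.9544 -195.7696] [25.177228927612305, 101.32791137695312] 2.0925903
drive 245 [ 479.039  -195.5522] [24.90632438659668, 100.62224578857422] 2.0534668
dock 100 [551.564 132.087] [143.72116088867188, 172.41514587402344] -68.289734 (214, 146, 112, 115)
dock 110 [551.6633 132.6125] [142.65859985351562, 171.90591430664062] -68.216705 (214, 146, 111, 115)
btn [[494.5638 108.9288]]
bay dark [598.2552 150.788 ] [37.657691955566406, 114.16632843017578] 21.438171 (225, 157, 65, 43)
small [540.6133 127.2474] [9.117446899414062, 69.26347351074219] 21.432709
tape [ 599.0361 -190.8349] [16.26323699951172, 85.18804931640625] 2.1174011
tape [ 533.8263 -193.7125] [14.460803031921387, 86.15126037597656] -4.9679565
side drive 244 124 137
side btn [[560.3914 105.0665]] (248, 216, 16, 27)
```

Request:
move_arm --increments '[[[0,35,36,10,9],[0,70,73,20,18],[0,105,110,20,27],[0,140,146,20,36],[0,175,183,20,45],[0,210,220,20,54],[0,245,256,20,63],[0,274,287,10,69],[0,274,287,0,69],[0,274,287,0,69]]]' --grip_force 70

```text
time: 1.45
tool_pos: [0.4775, -0.1958, 0.2296]
tcp_rot: [[0.999, 0.034, -0.004], [0.034, -0.999, 0.001], [-0.004, -0.001, -1.0]]
force: [0.2, -0.4, -1.0]
width: 0.0428
```

```bash
cat > st.py <<'E'
from h import *
s=r.get_state();R=s["tcp_rot"];print(s["time"],s["tool_pos"]*1000,"yaw",np.degrees(np.arctan2(R[1,0],R[0,0])),"z",R[:,2],"F",s["force"],"w",s["width"]*1000,"q",s["qpos"])
E
python3 st.py; python3 -c "
from h import *
c=eyes.capture('wrist');cv2.imwrite('pics/w1.png',c['img']);print(c['mount'],[c[k] for k in c if k not in('img','mount','T')])"
```

```text
1.45 [ 477.5148 -195.7747  229.6479] yaw 1.9490642397638882 z [-0.0041  0.0006 -1.    ] F [ 0.2495 -0.3771 -0.9516] w 42.7726282351964 q [-0.3885  0.2485 -0.1583  1.168  -0.001   1.1483]
[[ 1.     -0.0004  0.0006 -0.    ]
 [ 0.0002  0.9438  0.3306 -0.0842]
 [-0.0007 -0.3306  0.9438 -0.1421]
 [ 0.      0.      0.      1.    ]] [371.64829954431775, 371.64829954431775, 323.95110093559686, 243.38142504104778]
```

View pics/w1.png

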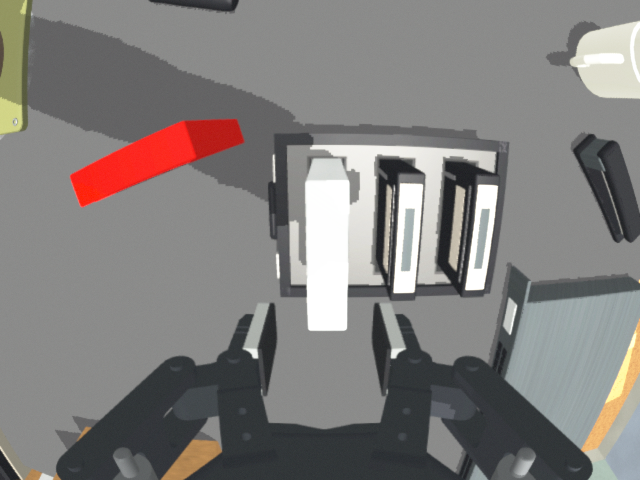

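The drive top sits at columns 307–347, between the jaws, whose centre is at about column 325. I'll go down and close.

Request:
move_arm --increments '[[[0,1,0,-30,0],[0,1,0,-60,0],[0,1,0,-90,0],[0,1,0,-114,0],[0,1,0,-114,0],[1,1,0,-114,0],[1,1,0,-114,0],[1,1,0,-114,0],[1,1,0,-114,0]]]' --grip_force 70

```text
time: 2.62
tool_pos: [0.4795, -0.1972, 0.1176]
tcp_rot: [[0.999, 0.033, -0.001], [0.033, -0.999, -0.002], [-0.001, 0.002, -1.0]]
force: [-1.1, -3.4, 6.2]
width: 0.0248
```

```bash
python3 st.py
```

```text
2.625 [ 479.4786 -197.191   117.5789] yaw 1.882490208051653 z [-0.001  -0.0019 -1.    ] F [-1.14   -3.3638  6.2051] w 24.848870099952777 q [-0.3889  0.3251 -0.3587  0.8871 -0.0021  1.1491]
```

Request:
move_arm --increments '[[[1,0,0,15,0],[1,0,0,35,0],[1,0,0,60,0],[1,0,0,90,0],[1,0,0,120,0],[1,0,0,130,0],[1,0,0,130,0]]]'

```text
time: 3.5
tool_pos: [0.4792, -0.1968, 0.2468]
tcp_rot: [[0.999, 0.033, -0.002], [0.033, -0.999, -0.001], [-0.002, 0.001, -1.0]]
force: [0.2, -0.8, -8.0]
width: 0.0253
```

```bash
python3 st.py; python3 -c "
from h import *
cv2.imwrite('pics/s2.png',eyes.capture('side')['img'])"
```

```text
3.5 [ 479.2476 -196.8312  246.8475] yaw 1.8949867108311145 z [-0.0018 -0.0012 -1.    ] F [ 0.189  -0.7773 -8.0496] w 25.2834996940781 q [-0.3886  0.2429 -0.1207  1.2084 -0.0017  1.1491]
```

View pics/s2.png

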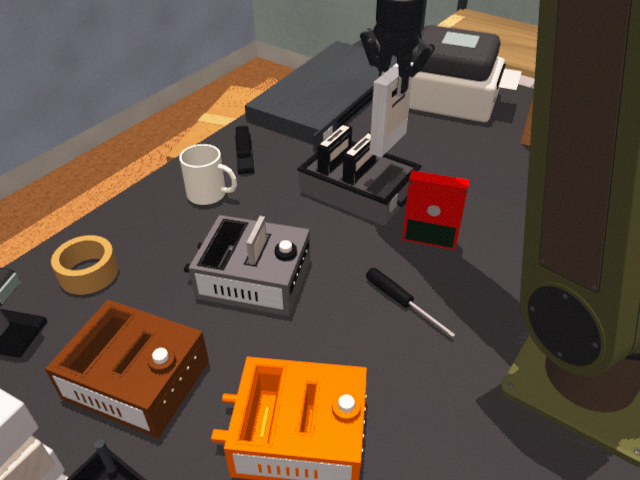

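The drive is lifted clear and hangs upright at side-view (390,110), and both tapes are still in place. I'll carry it to the bay.

Request:
move_arm --increments '[[[1,10,25,3,2],[1,25,68,3,4],[1,40,112,3,7],[1,55,158,3,10],[1,71,204,3,13],[1,86,250,3,16],[1,101,295,3,18],[1,114,332,3,19.6],[1,119,346,3,19.6],[1,119,346,3,19.6]]]'

```text
time: 4.8
tool_pos: [0.597, 0.1497, 0.2471]
tcp_rot: [[0.93, 0.368, -0.006], [0.368, -0.93, -0.003], [-0.007, 0.001, -1.0]]
force: [-0.8, -1.6, -7.9]
width: 0.0255
```

```bash
python3 st.py; python3 -c "
from h import *
t=eyes.capture('top')['img'];s=eyes.capture('side')['img']
cv2.imwrite('pics/t3f.png',t);cv2.imwrite('pics/s3f.png',s)
f=lambda im,x,y,w,h:cv2.resize(im[y:y+h,x:x+w],(400,400),interpolation=cv2.INTER_CUBIC)
cv2.imwrite('pics/c3.png',np.hstack([f(t,190,110,170,170),f(s,150,100,200,200)]))"
```

```text
4.8 [597.035  149.7405 247.1418] yaw 21.568452696078346 z [-0.0061 -0.003  -1.    ] F [-0.7738 -1.6009 -7.8934] w 25.547319699969687 q [ 0.2465  0.419   0.1404  1.2987 -0.0014  1.4408]
```

View pics/c3.png

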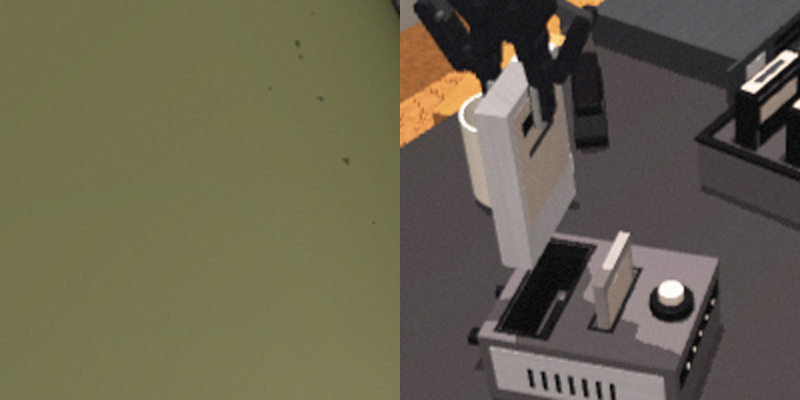

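```bash
python3 - <<'E'
from h import *
c=eyes.capture("side")
a=np.radians(21.5);R=np.array([[np.cos(a),-np.sin(a)],[np.sin(a),np.cos(a)]])
L=lambda o,P,z:[*(np.array(o)+R@P)/1000,z]
bay=(598.1,150.8)
print("rim",proj(c,[L(bay,p,.075) for p in((19,-57),(-19,-57),(19,57),(-19,57))]))
print("dockcorners",proj(c,[L((551.6,132.4),p,.075) for p in((85,-70),(-85,-70),(85,70),(-85,70))]), "btn",proj(c,[L((551.6,132.4),(-62,0),.093)]))
tool=np.array((597.0,149.7))+R@(0,1.3)
b=.247-.1176+.010
print("drive bot",proj(c,[L(tool,p,b) for p in((13,51),(-13,51),(-13,-51))]),"top",proj(c,[L(tool,p,b+.147) for p in((13,51),(-13,51),(-13,-51))]))
im=c["img"];f=lambda x,y,w,h:cv2.resize(im[y:y+h,x:x+w],(800,600),interpolation=cv2.INTER_CUBIC)
cv2.imwrite("pics/c4.png",f(180,120,160,160*3//4+0) if 0 else f(170,120,200,150)) 
E
```

```text
rim [[224.2801 220.8473]
 [244.3138 224.0815]
 [199.7153 264.2203]
 [221.287  268.0359]]
dockcorners [[218.5678 214.9769]
 [309.     229.4315]
 [187.5989 267.9843]
 [286.8141 285.7259]] btn [[284.8642 246.1008]]
drive bot [[199.6685 233.8308]
 [215.0369 236.3969]
 [237.0667 197.5567]] top [[185.0916 156.6143]
 [202.1944 159.0508]
 [227.6639 122.3148]]
```

View pics/c4.png

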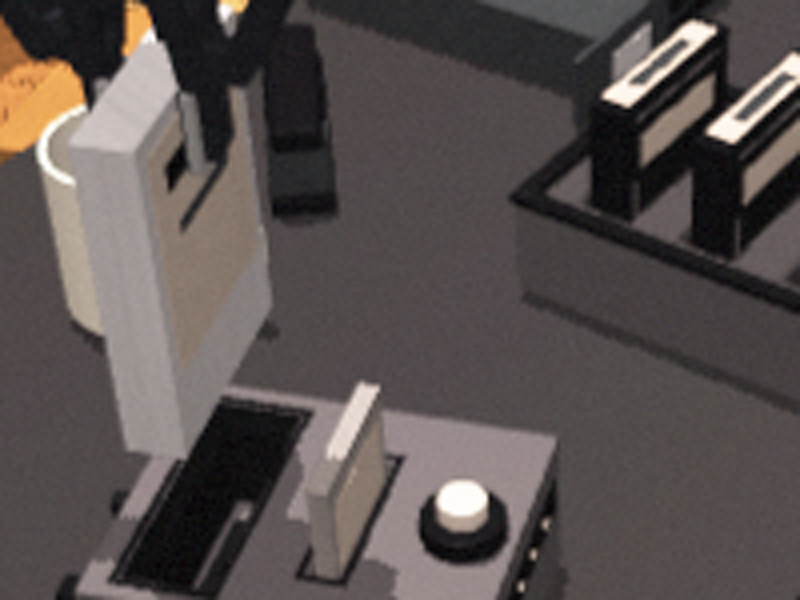

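Side-view dock prediction and picture agree to about 1 px: the far-right corner is predicted at (309.0,229.4) and read at (309,229). The drive's lower corners are off by about 1–2 px: read (201,232) and (216,234.5), predicted (200,234) and (215,236). I'll lower to just above the mouth and look again.

Request:
move_arm --increments '[[[1,1,0.7,-20,0],[1,1.1,0.7,-40,0],[1,1.1,0.7,-52,0],[1,1.1,0.7,-57,0],[1,1.1,0.7,-57,0],[1,1.1,0.7,-57,0]]]'

```text
time: 5.7
tool_pos: [0.5986, 0.1487, 0.1924]
tcp_rot: [[0.931, 0.365, -0.003], [0.365, -0.931, -0.003], [-0.004, 0.001, -1.0]]
force: [1.0, 0.8, -6.9]
width: 0.0251
```

```bash
python3 st.py; python3 -c "
from h import *
t=eyes.capture('wrist')['img'];s=eyes.capture('side')['img']
f=lambda im,x,y,w,h:cv2.resize(im[y:y+h,x:x+w],(400,600),interpolation=cv2.INTER_CUBIC)
cv2.imwrite('pics/c5.png',np.hstack([f(t,220,60,200,300),f(s,170,140,100,150)]))"
```

```text
5.7 [598.6443 148.6674 192.4058] yaw 21.411376663438293 z [-0.003  -0.0025 -1.    ] F [ 1.0034  0.7716 -6.9149] w 25.139548756227807 q [ 0.2443  0.4376  0.0275  1.1643 -0.0017  1.4414]
```

View pics/c5.png

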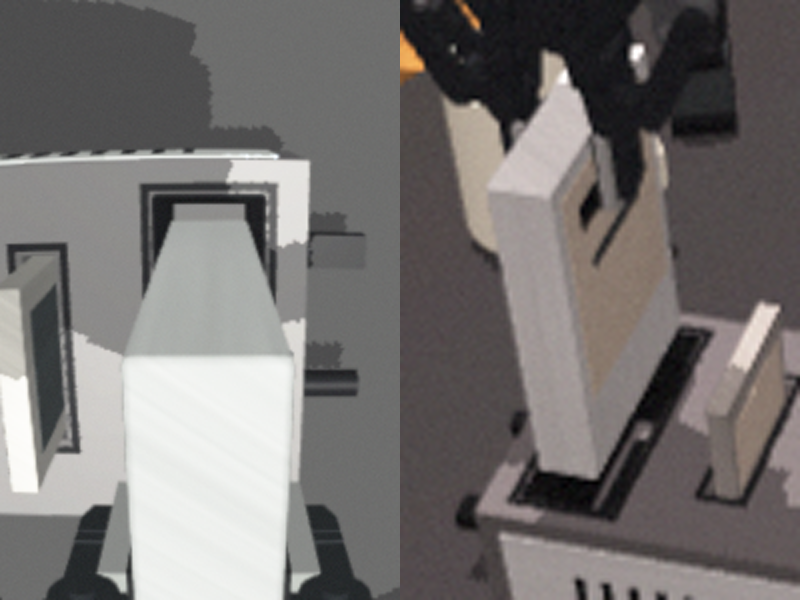

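```bash
python3 - <<'E'
from h import *
s=r.get_state();c=eyes.capture("wrist");W=np.eye(4);W[:3,:3]=s["tcp_rot"];W[:3,3]=s["tool_pos"];T=W@c["mount"]
a=np.radians(21.5);R=np.array([[np.cos(a),-np.sin(a)],[np.sin(a),np.cos(a)]]);bay=np.array((.5981,.1508))
def P(cx,cy,z):
    u=np.array([220+cx/2-c["cx"],60+cy/2-c["cy"]]);q=np.hypot(*u);t=q/c["fx"]
    d=T[:3,:3]@np.r_[u/q*np.sin(t),np.cos(t)];o=T[:3,3];p=o+d*(z-o[2])/d[2];return R.T@(p[:2]-bay)*1000
top=s["tool_pos"][2]-.1176+.157
for n,v in dict(rimL_out=(141,186,.075),rimR_out=(277,186,.075),rimL_in=(152,195,.075),rimR_in=(267,195,.075),bot_a=(174,205,top-.147),bot_b=(174,218,top-.147),botR=(244,218,top-.147),topL=(126,356,top),topR=(293,356,top),dockcorner=(309,160,.075)).items(): print(n,P(*v))
E
```

```text
rimL_out [-24.2373  57.799 ]
rimR_out [23.0697 57.7467]
rimL_in [-20.442   54.5645]
rimR_in [19.6177 54.5258]
bot_a [-12.3171  52.1199]
bot_b [-12.3646  47.6776]
botR [11.2219 47.6546]
topL [-12.3506  47.9156]
topR [12.0554 47.9058]
dockcorner [34.1145 67.1122]
```

The wrist view shows the drive centred over the bay: the bay's inner rim is at crop columns 152–267 and the drive's lower edge at 174–244. It's within about 0.5 mm in x and y, and not tilted. I'll lower it in slowly.

Request:
move_arm --increments '[[[1,0,0.5,-8,0],[1,0,0.5,-16,0],[1,0,0.5,-24,0],[1,0,0.5,-32,0],[1,0,0.5,-40,0],[1,0,0.5,-48,0],[1,0,0.5,-54,0],[1,0,0.5,-54,0]]]'

```text
time: 6.85
tool_pos: [0.598, 0.1491, 0.1375]
tcp_rot: [[0.931, 0.365, -0.005], [0.365, -0.931, -0.003], [-0.005, 0.001, -1.0]]
force: [-0.4, -0.5, -6.9]
width: 0.0252
```

```bash
python3 st.py
```

```text
6.85 [598.0092 149.1326 137.5044] yaw 21.4208817682182 z [-0.0046 -0.0029 -1.    ] F [-0.37   -0.4884 -6.8809] w 25.16728240128176 q [ 0.2453  0.4685 -0.0689  1.0386 -0.0017  1.4422]
```

Request:
move_arm --increments '[[[1,0,0,-3,0],[1,0,0,-6,0],[1,0,0,-8,0],[1,0,0,-10,0],[1,0,0,-11,0],[1,0,0,-12,0],[1,0,0,-12,0],[1,0,0,-12,0]]]'

```text
time: 7.85
tool_pos: [0.5985, 0.1492, 0.1282]
tcp_rot: [[0.931, 0.365, -0.002], [0.365, -0.931, -0.002], [-0.003, 0.001, -1.0]]
force: [-2.5, -0.9, 6.2]
width: 0.0249
```

```bash
python3 st.py
```

```text
7.85 [598.4772 149.222  128.2086] yaw 21.418781127779464 z [-0.002  -0.0023 -1.    ] F [-2.4603 -0.9473  6.1976] w 24.922559774005002 q [ 0.2453  0.4737 -0.0858  1.0138 -0.0017  1.4422]
```

Request:
move_arm --increments '[[[1,0,0,-3,0],[1,0,0,-5,0],[1,0,0,-7,0],[1,0,0,-8,0],[1,0,0,-8,0],[1,0,0,-8,0],[1,0,0,-8,0]]]'

```text
time: 8.72
tool_pos: [0.5985, 0.1491, 0.1276]
tcp_rot: [[0.931, 0.365, 0.002], [0.365, -0.931, -0.001], [0.002, 0.002, -1.0]]
force: [-11.7, -4.2, 31.1]
width: 0.0255
```

```bash
python3 st.py
```

```text
8.725 [598.4594 149.1245 127.5802] yaw 21.410937206549953 z [ 0.0025 -0.0013 -1.    ] F [-11.7169  -4.1855  31.077 ] w 25.461375479346607 q [ 0.2452  0.4707 -0.0926  1.0054 -0.0018  1.4423]
```

It's on the floor: TCP height matches the expected 127.6 mm, with 31 N pushing. Now I'll relax, open and retreat.

Request:
move_arm --increments '[[[1,0,0,0,0],[1,0,0,0,0],[0,0,0,0,0],[0,0,0,0,0],[0,0,0,0,0],[0,0,0,25,0],[0,0,0,60,0],[0,0,0,100,0],[0,0,0,120,0]]]'

```text
time: 9.85
tool_pos: [0.5997, 0.1494, 0.2503]
tcp_rot: [[0.931, 0.365, 0.006], [0.365, -0.931, -0.0], [0.006, 0.003, -1.0]]
force: [0.9, -0.3, -0.3]
width: 0.0427
```

```bash
python3 st.py
```

```text
9.85 [599.6629 149.4382 250.3142] yaw 21.41141665336265 z [ 0.0064 -0.0003 -1.    ] F [ 0.8846 -0.3127 -0.2641] w 42.73053306222234 q [ 0.2452  0.4126  0.1382  1.2903 -0.0018  1.4423]
```

Request:
move_arm --increments '[[[1,-12,-5,0,10],[1,-24,-10,0,20],[1,-36,-14,0,30],[1,-48,-18,0,40],[1,-60,-23,0,50],[1,-72,-27,0,60],[1,-84,-32,0,70],[1,-95,-36,0,80],[1,-105,-40,-40,90],[1,-105,-40,-80,90]]]'

```text
time: 11.1
tool_pos: [0.4948, 0.1093, 0.1702]
tcp_rot: [[-0.366, 0.931, 0.002], [0.931, 0.366, 0.007], [0.005, 0.005, -1.0]]
force: [0.1, 0.1, 0.1]
width: 0.0004
```

```bash
python3 st.py; python3 -c "
from h import *
c=eyes.capture('side');t=eyes.capture('wrist')['img'];im=c['img']
f=lambda im,x,y,w,h:cv2.resize(im[y:y+h,x:x+w],(400,400),interpolation=cv2.INTER_CUBIC)
cv2.imwrite('pics/c6.png',np.hstack([f(im,150,130,200,200),cv2.resize(t,(400,400))]))
a=np.radians(21.5);R=np.array([[np.cos(a),-np.sin(a)],[np.sin(a),np.cos(a)]])
P=proj(c,[[*(np.array((598.1,150.8))+R@p)/1000,z] for p,z in(((13,51),.167),((-13,51),.167),((13,-51),.167),((-13,-51),.167),((-13,51),.075))])
print((P-[150,130])*2)"
```

```text
11.1 [494.7509 109.311  170.2082] yaw 111.45801057731713 z [ 0.0025  0.0068 -1.    ] F [0.138  0.1298 0.0795] w 0.383731443016845 q [ 0.2136  0.261  -0.302   1.0039  0.0061 -0.1609]
[[ 92.9717 180.3644]
 [124.2725 185.4567]
 [140.3815 104.0832]
 [169.5581 108.4329]
 [138.3683 269.8713]]
```

View pics/c6.png

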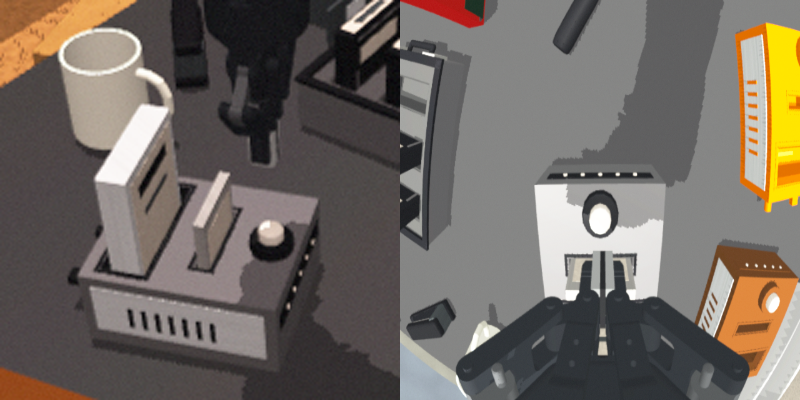

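```bash
python3 - <<'E'
from h import *
for n,box in(("side",(195,180,245,228)),("top",(215,130,310,215))):
    c=eyes.capture(n);g=cv2.cvtColor(c["img"],6);m=np.zeros(g.shape,bool);x0,y0,x1,y1=box;m[y0:y1,x0:x1]=1
    for t in(195,210,225):
        p,s,a,k=rect(c,(g>t)&m,.167);A=np.radians(21.5);d=p-(598.1,150.8);print(n,t,"in bay",d@[np.cos(A),np.sin(A)],d@[-np.sin(A),np.cos(A)],s,a,cv2.boundingRect(k))
E
```

```text
side 195 in bay 1.1441073331052243 -1.6626606932859311 [26.078935623168945, 103.65812683105469] 21.607147 (198, 182, 36, 41)
side 210 in bay 1.1018448873912028 -1.0620113333149253 [25.35661506652832, 101.59075927734375] 21.718689 (198, 182, 36, 40)
side 225 in bay 0.8958600567751821 -1.0708418025281479 [24.74168586730957, 100.73806762695312] 21.556885 (198, 182, 36, 40)Traceback (most recent call last):
  File "<stdin>", line 5, in <module>
  File "h.py", line 12, in rect
    k=max(cs,key=cv2.contourArea)
ValueError: max() iterable argument is empty
```

The side mask puts the drive top at home height in the bay, within about 1 mm. Next is the button press.

Request:
move_arm --increments '[[[1,-0.5,0,-40,0],[1,-0.5,0,-65,0],[1,-0.5,0,-75,0],[1,-0.5,0,-81,0],[1,-0.5,0,-85,0],[1,-0.5,0,-88,0],[1,-0.5,0,-88,0],[1,-0.5,0,-88,0],[1,-0.5,0,-88,0]]]'

```text
time: 12.42
tool_pos: [0.4953, 0.1097, 0.0903]
tcp_rot: [[-0.365, 0.931, 0.005], [0.931, 0.365, 0.008], [0.005, 0.008, -1.0]]
force: [-15.5, -2.9, 47.9]
width: 0.0002
```

```bash
python3 st.py
```

```text
12.425 [495.337  109.739   90.2572] yaw 111.40855457330538 z [ 0.0055  0.0076 -1.    ] F [-15.4956  -2.9024  47.9177] w 0.20561511759778484 q [ 0.214   0.33   -0.4342  0.7996  0.0063 -0.1596]
```

48 N at 90.3 mm is a hard stop about 3 mm early, which suggests the fingers are on the collar. I'll back off and look.

Request:
move_arm --increments '[[[1,0,0,1,0],[1,0,0,2,0],[1,0,0,2,0]]]'

```text
time: 12.8
tool_pos: [0.4973, 0.1102, 0.0935]
tcp_rot: [[-0.365, 0.931, 0.009], [0.931, 0.365, 0.009], [0.004, 0.012, -1.0]]
force: [1.5, 0.6, 3.4]
width: -0.0003
```

```bash
python3 st.py; python3 - <<'E'
from h import *
c=eyes.capture("side");t=eyes.capture("wrist")["img"];im=c["img"]
f=lambda im,x,y,w,h:cv2.resize(im[y:y+h,x:x+w],(400,400),interpolation=cv2.INTER_CUBIC)
cv2.imwrite("pics/c7.png",np.hstack([f(im,245,190,80,80),f(t,270,200,120,120)]))
E
```

```text
12.8 [497.3044 110.1692  93.4943] yaw 111.40936184109431 z [ 0.0094  0.0085 -0.9999] F [1.4692 0.6183 3.4067] w -0.2611766896788707 q [ 0.214   0.327  -0.4289  0.8039  0.0063 -0.1596]
```

View pics/c7.png

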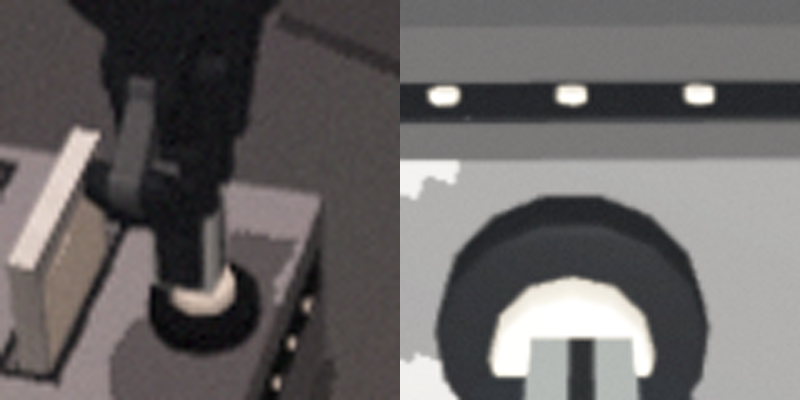

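The wrist crop shows the fingers on the white button, slightly behind its centre. 3.4 N at 93.5 mm looks like the spring. I'll re-centre and raise in steps to read the force curve.

Request:
move_arm --increments '[[[1,0,0,15,0],[1,-5,-2,15,0],[1,-5,-2,15,0],[1,-5,-2,2,0],[1,-5,-2,2,0]]]'

```text
time: 13.52
tool_pos: [0.492, 0.1081, 0.0939]
tcp_rot: [[-0.365, 0.931, 0.008], [0.931, 0.365, 0.008], [0.005, 0.01, -1.0]]
force: [-0.0, 0.2, 3.4]
width: 0.0002
```

Request:
move_arm --increments '[[[1,0,0,-2,0],[1,0,0,-2,0]]]'

```text
time: 13.78
tool_pos: [0.492, 0.1081, 0.0919]
tcp_rot: [[-0.365, 0.931, 0.008], [0.931, 0.365, 0.008], [0.005, 0.01, -1.0]]
force: [-0.2, 0.0, 4.5]
width: -0.0001
```

Request:
move_arm --increments '[[[1,0,0,-2,0],[1,0,0,-2,0]]]'

```text
time: 14.02
tool_pos: [0.492, 0.1081, 0.0909]
tcp_rot: [[-0.365, 0.931, 0.008], [0.931, 0.365, 0.008], [0.005, 0.011, -1.0]]
force: [-2.4, -1.1, 10.3]
width: 0.0
```

Request:
move_arm --increments '[[[1,0,0,-2,0],[1,0,0,-2,0]]]'

```text
time: 14.28
tool_pos: [0.492, 0.1081, 0.0908]
tcp_rot: [[-0.365, 0.931, 0.009], [0.931, 0.365, 0.008], [0.004, 0.012, -1.0]]
force: [-4.7, -1.2, 17.0]
width: 0.0001
```

Request:
move_arm --increments '[[[1,0,0,-2,0],[1,0,0,-2,0]]]'

```text
time: 14.52
tool_pos: [0.4921, 0.1081, 0.0908]
tcp_rot: [[-0.365, 0.931, 0.011], [0.931, 0.365, 0.009], [0.004, 0.013, -1.0]]
force: [-5.6, -0.4, 18.9]
width: 0.0001
```

Request:
move_arm --increments '[[[1,0,0,-2,0],[1,0,0,-2,0]]]'

```text
time: 14.78
tool_pos: [0.4921, 0.108, 0.0908]
tcp_rot: [[-0.365, 0.931, 0.012], [0.931, 0.365, 0.009], [0.004, 0.014, -1.0]]
force: [-5.7, -1.2, 18.1]
width: 0.0002
```

Spring force rises to about 5 N and then hits a hard stop at 90.8 mm. To confirm full travel I'll find where contact is lost; it should be about 6 mm up.

Request:
move_arm --increments '[[[1,0,0,4,0],[1,0,0,4,0],[1,0,0,4,0]]]'

```text
time: 15.15
tool_pos: [0.4921, 0.1081, 0.0946]
tcp_rot: [[-0.365, 0.931, 0.012], [0.931, 0.365, 0.009], [0.004, 0.014, -1.0]]
force: [0.2, 0.3, 2.7]
width: -0.0002
```

Request:
move_arm --increments '[[[1,0,0,1,0],[1,0,0,1,0]]]'

```text
time: 15.4
tool_pos: [0.4921, 0.1081, 0.0954]
tcp_rot: [[-0.365, 0.931, 0.012], [0.931, 0.365, 0.009], [0.004, 0.014, -1.0]]
force: [0.9, -0.3, 2.9]
width: 0.0001
```

Request:
move_arm --increments '[[[1,0,0,1,0],[1,0,0,1,0]]]'

```text
time: 15.65
tool_pos: [0.4921, 0.1081, 0.0963]
tcp_rot: [[-0.365, 0.931, 0.012], [0.931, 0.365, 0.009], [0.004, 0.014, -1.0]]
force: [0.1, -0.3, 2.1]
width: -0.0
```

Request:
move_arm --increments '[[[1,0,0,2,0],[1,0,0,2,0]]]'

```text
time: 15.9
tool_pos: [0.4916, 0.108, 0.0981]
tcp_rot: [[-0.365, 0.931, 0.011], [0.931, 0.365, 0.009], [0.004, 0.013, -1.0]]
force: [0.7, -0.5, -0.5]
width: 0.0001
```

Full 6 mm travel is confirmed: contact is lost between 96.3 and 98.1 mm, and the stop is at 90.8 mm. I'll retreat clear and do the final check.

Request:
move_arm --increments '[[[1,0,0,40,0],[1,0,0,90,0],[1,0,0,140,0],[1,-30,-50,150,0],[1,-60,-100,150,0],[1,-90,-150,150,0],[1,-110,-200,150,0],[1,-120,-250,150,0],[1,-120,-300,150,0],[1,-120,-300,150,0]]]'

```text
time: 17.15
tool_pos: [0.3713, -0.1946, 0.2479]
tcp_rot: [[-0.36, 0.933, 0.011], [0.933, 0.36, 0.008], [0.004, 0.013, -1.0]]
force: [1.4, -0.2, 0.1]
width: -0.0002
```

```bash
python3 st.py; python3 - <<'E'
from h import *
A=np.radians(21.5)
def win(g,x0,y0,x1,y1):
    m=np.zeros(g.shape,bool);m[y0:y1,x0:x1]=1;return m
for n,box in(("side",(195,180,245,228)),("top",(215,120,310,190))):
    c=eyes.capture(n);cv2.imwrite(f"pics/{n}9.png",c["img"]);g=cv2.cvtColor(c["img"],6)
    for z in(.167,.173):
        try:
            p,s,a,k=rect(c,(g>215)&win(g,*box),z);d=p-(598.1,150.8);print(n,z,d@[np.cos(A),np.sin(A)],d@[-np.sin(A),np.cos(A)],s,a)
        except ValueError: print(n,"none")
    if n=="top":
        for nm,b,z in(("small",(245,185,300,215),.12),("tape",(410,150,480,166),.115),("tape",(418,185,488,201),.115),("btn",(265,215,300,245),.093)):
            print(nm,rect(c,(g>200)&win(g,*b),z)[:3])
t=cv2.imread("pics/top9.png")[100:280,180:520];cv2.imwrite("pics/c9.png",cv2.resize(t,(800,424)))
E
```

```text
17.15 [ 371.2541 -194.6352  247.8787] yaw 111.08859564462799 z [ 0.0106  0.0081 -0.9999] F [ 1.4366 -0.2042  0.1427] w -0.24646323173053228 q [-0.4922  0.0668 -0.3346  1.1639  0.0121 -0.8602]
side 0.167 1.1106896576707443 -1.0315639122992106 [25.06059455871582, 100.78357696533203] 21.468658
side 0.173 -2.37859030546286 5.887210160728243 [24.806556701660156, 99.7619400024414] 21.468658
top 0.167 0.6261258508445121 -1.126933644903593 [25.895217895507812, 101.82434844970703] 21.62503
top 0.173 -2.023542721759569 -0.9428205104711154 [25.676164627075195, 100.96284484863281] 21.625
small (array([540.6135, 127.2557]), [9.605812072753906, 69.23493194580078], np.float32(21.771759))
tape (array([ 598.9146, -190.8346]), [16.402936935424805, 85.19403839111328], np.float32(1.7293091))
tape (array([ 533.8263, -193.7125]), [14.460803031921387, 86.15126037597656], np.float32(-4.9679565))
btn (array([495.1291, 109.1401]), [19.16621208190918, 19.79188346862793], np.float32(85.98178))
```

View pics/c9.png

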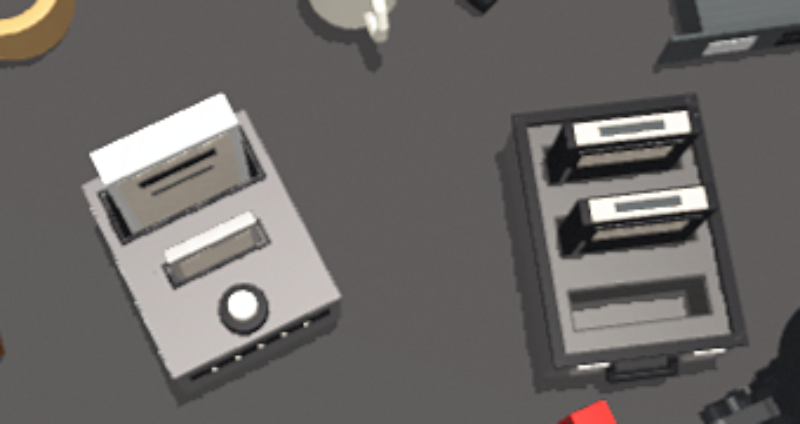

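The drive is home in the rear bay with its label towards the button. The small drive and tapes haven't moved, the button is up and the arm is clear.

```bash
python3 -c "
from workcell import order
print(order.close_job())"
```

```text
the job is handed in; nothing more can be done
None
```

I moved the full-size drive from the tray to the dock's rear bay and pushed it home with its label towards the start button. I then pressed the button to its stop twice, let it come up, and handed the job in at about 17 s.

- **Drive position:** both cameras put the drive's top at the home height, about 1 mm from the bay centre in x and y, with the yaw matching the dock. The tool also rose exactly 10 mm from grasp to home, as it should. The final push reached 31 N.
- **Button:** contact was lost between 96.3 and 98.1 mm and the stop was at 90.8 mm, which agrees with the full 6 mm travel at about 5 N. These heights read 3–4 mm above the nominal button height.
- **First press:** it was off-centre and stopped hard at 48 N, so I backed off, re-centred and pressed again at up to 19 N. 48 N would exceed the 40 N limit only if the gripper's body, not the fingertips, was pressing. The pictures showed fingertip contact only.
- **Other items:** the small drive and both tapes measured within 0.2 mm of where they started. The arm ended clear of everything.

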